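# Find the damp seat round by weight and hold it up to the inspection camera

## Task

The two large seat rounds with leg holes in the drying rack look alike, but one is still damp and therefore clearly heavier. Lift each of them a few centimetres, one at a time, to feel which it is, leave the dry one standing in its own slot, then take the damp one out and hold it up in the air in front of the inspection camera: the side with the leg holes facing the lens squarely, its middle on the lens's line of sight, 20 cm from the lens. Finish while still holding it there steadily in the gripper, and do not touch the camera or disturb anything else.

Things in the scene. Friction and masses are not known exactly. Their poses are not given: they have to be found in the camera images.
- rack: wooden drying rack, fixed, 356 mm long along its y; origin on the table under its middle. Rounds stand on edge on two rails (x = +-56 mm), faces square to y. Slots at y = -112.5, -37.5, 37.5, 112.5 mm between pairs of upright pegs 110 mm high, 26 mm apart; two large and two small rounds fill them in any order, bored or +y faces all towards the rack's +y end (robot's left)
- round_a: large seat round of pale wood, 0.25 to 0.65 kg: disc 170 mm across, 20 mm thick, on edge in a rack slot; both large ones look alike, the damp one is at least 80 g heavier. Origin at the centre of the bored face (three dark 25 mm leg holes), 112 mm above the table; +y points out of that face, mid-plane at y = -10 mm; +z is up as racked; top of rim at z = +85 mm
- round_b: large seat round of pale wood, 0.25 to 0.65 kg: disc 170 mm across, 20 mm thick, on edge in a rack slot; both large ones look alike, the damp one is at least 80 g heavier. Origin at the centre of the bored face (three dark 25 mm leg holes), 112 mm above the table; +y points out of that face, mid-plane at y = -10 mm; +z is up as racked; top of rim at z = +85 mm
- camera_head: inspection camera, fixed on a column stand: black 34 mm lens in a flat ring light 84 mm across. Origin at the middle of the lens front, 305 mm above the table; +x is the line of sight, pointing 25 degrees below level; y is level. The middle of the bored face is wanted at x = +200 mm, which is 220 mm above the table
- camera_stand: the camera's stand, fixed to the table: base plate 170 x 150 x 16 mm, steel column 25 mm thick and 400 mm high; origin on the table under the column, the camera head sticks out 140 mm along its +x axis; not to be touched
- small_a: small plain round of pale wood standing on edge in a slot of the rack, 120 mm across, 20 mm thick, origin at the centre of its +y face, top of its rim about 137 mm above the table; not part of the job, leave it
- small_b: small plain round of pale wood standing on edge in a slot of the rack, 120 mm across, 20 mm thick, origin at the centre of its +y face, top of its rim about 137 mm above the table; not part of the job, leave it
- sanding_block: sanding block 110 x 62 x 34 mm, cork sole, lying on the table; leave it (origin under its middle)
- offcut: strip of wood 160 x 30 x 22 mm lying on the table; leave it (origin under its middle)
- glue_bottle: glue bottle, 60 mm across, 170 mm high, standing; leave it (origin under its middle)
- mug: yellow plastic mug, 76 mm across, 85 mm high, standing; leave it (origin under its middle)
- glue_brush: glue brush lying on the table; leave it (origin at its underside)

How it is judged:
On the way, in this order (a step that is already met when the one before it is completed fails the run):
1. the dry (lighter) round has been lifted at least 12 mm off the rails in the gripper, to feel its weight (height (world z) of round_a above 0.1237 m and contact force between the fingers and round_a above 1 N), for 0.2 s.
2. the dry round stands in its slot again, let go, and the damp (heavier) one is lifted at least 30 mm in the gripper (distance of round_a from where it was at the start of the episode below 0.012 m and angle between round_a's own z axis and vertical below 0.12 rad and contact force between the fingers and round_a below 0.3 N and height (world z) of round_b above 0.1417 m and contact force between the fingers and round_b above 1 N), for 0.2 s.
At the end, for the whole second after the job is handed in: Damp round held still by the fingers alone, bored face to the lens, square within 10 degrees, its middle 200 +-25 mm out and within 25 mm of the line of sight; dry round upright and let go in its slot (within 12 mm, 0.12 rad); bystanders within 30 mm of their starts (contact force between the fingers and round_b above 1 N and height (world z) of round_b above 0.18 m and x of round_b in the frame of camera_head between 0.175 and 0.225 m and y of round_b in the frame of camera_head between -0.025 and 0.025 m and z of round_b in the frame of camera_head between -0.025 and 0.025 m and angle between the y axis of round_b and the x axis of camera_head, either way round below 0.17 rad and angle between round_b's own y axis and vertical below 1.4 rad and linear speed of round_b below 0.02 m/s and angular speed of round_b below 0.1 rad/s and contact force between round_b and rack below 0.3 N and contact force between round_b and camera_stand below 0.3 N and distance of round_a from where it was at the start of the episode below 0.012 m and angle between round_a's own z axis and vertical below 0.12 rad and contact force between the fingers and round_a below 0.3 N and distance of each of small_a, small_b, sanding_block, offcut, glue_bottle, mug, glue_brush from where it was at the start of the episode below 0.03 m); the arm keeps its last pose, push and grip.
It fails at once if a large round is dropped or put down outside the rack (height (world z) of any of round_a, round_b below 0.09 m).
It fails at once if the camera or its stand is touched (contact force between camera_stand and the arm above 1 N or contact force between camera_stand and the fingers above 1 N or contact force between camera_stand and round_a above 1 N or contact force between camera_stand and round_b above 1 N).
It fails at once if a bystander is moved by more than 30 mm (distance of any of small_a, small_b, sanding_block, offcut, glue_bottle, mug, glue_brush from where it was at the start of the episode above 0.03 m).
It also fails if it takes over 72 s, if anything falls off the work surface, if the arm or the gripper's body presses on something with over 40 N, if the wrist force passes 120 N, or if a joint passes its speed limit or range.

## Robot

A 6-joint arm with a two-finger parallel gripper is mounted at the origin on the work surface. World frame = base frame: x ahead of the robot, y to its left, z up, the work surface at z = 0. Lengths are in m, angles in rad, forces in N, time in s.
With the tool pointing down it reaches from about 0.35 to 0.775 m from the base axis. Payload 7.3 kg.
Tool frame: the origin (TCP) lies on the centre line of the jaws, within the pads' length; the fingertips stand robot.tips_ahead ahead of it and the grasp point (between the pads) lies 11 mm behind it (robot.tips_ahead is the distance from the TCP to the fingertips, in m); z points along the fingers, y is the line along which they close (so a half turn about z gives the same grasp; the last joint's range is limited). The gripper opens to 92 mm and grips with 3 to 60 N. Pads are 19 mm wide; open, the fingers measure 130 mm over their backs; the gripper's body (75 mm by 190 mm) begins 47 mm behind the grasp point.
Start: joints at [1.062, 0.342, 1.524, -0, 1.275, -0.146], TCP at [0.186, 0.491, 0.235] pointing down, gripper open.
Joint ranges: [-2.53, 2.53], [-0.77, 2.02], [0.04, 2.7], [-1, 4.14], [0.28, 2.66], [-3.11, 3.11]. Speed limits (rad/s): [2.57, 2.57, 3.14, 3.14, 3.14, 3.14].

## Interface

Orientations are given as a unit quaternion [x, y, z, w].
In Python, from plant import sense, cams, robot gives the robot as it stands. The module is installed in compiled form; this text tells all that it offers.
- The arm moves only by the tool move_arm, never from a script. Its argument "rows" is a list that holds one entry, the list of rows, each a list of 6 numbers: the shift along the tool's x, y, z normalised to -1 to 1, where 1 is 250 mm, then the turn, a rotation vector about the tool's x, y, z normalised to -1 to 1, where 1 is 90 degrees. In form: [[[x, y, z, rx, ry, rz], ...]]. A call has 1 to 8 rows; each row is the pose to reach, as a shift and turn from the pose commanded when the call began, along the tool's axes at that moment; what a row does not reach only later rows make up. A row lasts 1/8 s, in which the tool goes at most 62.5 mm and 10.7 degrees, less where a joint would pass 70% of its speed; a pose out of reach is approached as far as the arm can. A call with a number of a shift or a turn outside -1 to 1 is refused whole. A call with a gripper value outside its range is refused whole. "claw" is the closure, from -1 (fully open) to 1 (shut), set as the call begins (left out, the last holds). The fingers move at their own pace and stop on an object; "squeeze" is the grip in N (left out, the last holds). Time passes only in rows, so rows that repeat a pose let the fingers close. It gives the time, the measured TCP pose, the force, the opening and the grip force at its end, in the units of the state.
- sense(): the state, without advancing time (a new reading comes with each control period).
- cams.read_camera(name): name is "scene" or "side" or "wrist"; returns the picture (420x560x3 uint8, blue, green, red); there is no depth.
- cams.get_calibration(name): a dict with "fx", "fy", "cx", "cy" (pixels), "T" (4x4, takes a point from camera to world coordinates). Camera axes: x right, y down, z forward; pixel columns grow to the right and rows downward; lengths in m; the calibration is good to about 2 mm. The wrist camera is an equidistant fisheye: a pixel r from the principal point sees the ray r / f radians off the axis. A picture is of the moment at which its call begins: read the wrist's pose just before it. get_calibration takes no time and is no camera call; for the wrist camera it gives the pose at the moment of the call.
- robot.job_done(): hands the job in; it is judged then, once.
The state is a dict: "time_s": time; "joint_positions": joint angles; "qd": joint speeds; "tau": joint torques, N m; "ee_pos": TCP position; "tool_rot": TCP orientation; "wrist_force": force on the tool from outside, world axes, zero at the start; "torque": the same for the moment, N m; "opening": finger opening in m; "grip_force": force on a finger pad.
Only numpy, scipy, OpenCV 4.12 (cv2) and the standard library are available. Lean on these libraries where they do the work, as an engineer would, in place of code of your own. Each camera call takes 0.05 s, during which the arm holds its last target. There are 200 camera calls.

## Working session

There is one attempt and no reset: what is moved stays moved. The work goes in short steps, Python scripts to look and compute and a tool call to move; the robot and the scene stay as the last step left them, time stands still between calls to the robot, and variables do not carry over. Pictures are saved under pics/ and viewed, at most 10 in all, crops included, and the job is handed in when it is done.

Besides the shell and the picture viewer there is one more tool, called as a command line: name --argument value ..., lists and objects as JSON in quotes. move_arm: Moves the arm, as the interface text tells. Its arguments: {"type":"object","properties":{"rows":{"type":"array","items":{"type":"array","items":{"type":"array","items":{"type":"number"}}}},"claw":{"type":"number"},"squeeze":{"type":"number"}},"required":["rows"]}

```bash
mkdir -p pics; python3 - <<'E'
from plant import sense,cams,robot
import cv2,numpy as np
s=sense();print({k:np.round(v,3).tolist() for k,v in s.items()},robot.tips_ahead)
for n in("scene","side"):
    cv2.imwrite(f"pics/{n}0.png",cams.read_camera(n));c=cams.get_calibration(n);print(n,c["fx"],c["fy"],c["cx"],c["cy"],np.round(c["T"],4).tolist())
E
```

```text
{'time_s': 0.0, 'joint_positions': [1.062, 0.343, 1.525, -0.0, 1.275, -0.146], 'qd': [-0.0, -0.002, -0.001, -0.001, -0.001, -0.001], 'tau': [0.001, -43.123, -24.423, 0.072, 0.056, -0.0], 'ee_pos': [0.186, 0.49, 0.234], 'tool_rot': [0.18, 0.984, -0.001, -0.0], 'wrist_force': [-0.223, 0.061, -0.733], 'torque': [0.012, -0.016, -0.019], 'grip_force': 0.0, 'opening': 0.091} 0.008
scene 543.7716583747787 543.7716583747787 279.6858928816937 211.13824465546244 [[-0.4718, 0.7503, -0.463, 1.3332], [0.8816, 0.4076, -0.2379, 0.4401], [0.0102, -0.5205, -0.8538, 1.6611], [0.0, 0.0, 0.0, 1.0]]
side 473.42222387293305 473.42222387293305 276.42717231196997 219.81347081573665 [[0.9792, -0.1465, 0.1403, 0.2956], [-0.2018, -0.633, 0.7474, -1.2374], [-0.0207, -0.7602, -0.6494, 1.3165], [0.0, 0.0, 0.0, 1.0]]
```

View pics/scene0.png

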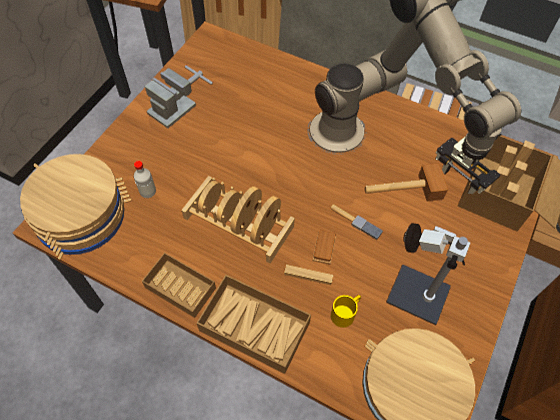

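View pics/side0.png

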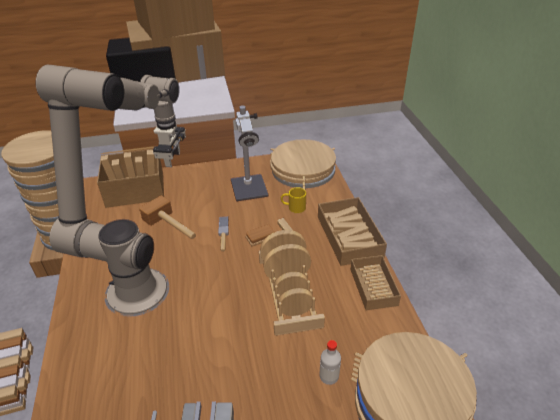

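The scene view shows the rack around (238,215), with two small rounds to the left and two large ones to the right (248,212 and 268,220). The stand base is around (420,293) and the lens around (411,237). I'll zoom in on the rack and the camera.

```bash
python3 - <<'E'
import cv2,numpy as np
a=cv2.imread("pics/scene0.png");b=cv2.imread("pics/side0.png")
r=lambda im,x,y,w,h,k:cv2.resize(im[y:y+h,x:x+w],(w*k,h*k),interpolation=cv2.INTER_CUBIC)
o=np.zeros((600,800,3),np.uint8)
p=r(a,175,165,130,100,4);o[:400,:520]=p
p=r(a,385,210,90,115,3);o[:345,525:795]=p
p=r(b,250,215,90,120,3)[:250];o[350:600,525:795]=p
p=r(b,215,95,70,110,4)[:200];o[400:600,:280]=p
cv2.imwrite("pics/z.png",o)
E
```

```text
(no output)
```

View pics/z.png

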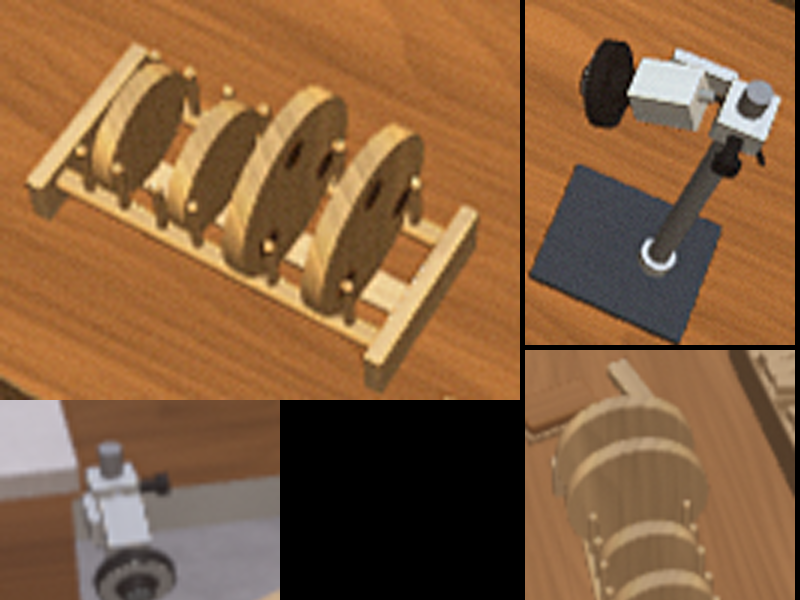

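The large rounds are in slots +37.5 and +112.5. I'll work out the poses from the peg tops (z≈0.11), the base plate corners (z=0.016) and the lens triangulated across both views.

```bash
cat > h.py <<'E'
from plant import sense,cams,robot
import cv2,numpy as np
from scipy.spatial.transform import Rotation as R
def ray(n,u,v):
    c=cams.get_calibration(n);T=np.array(c["T"]);d=T[:3,:3]@[(u-c["cx"])/c["fx"],(v-c["cy"])/c["fy"],1];return T[:3,3],d/np.linalg.norm(d)
def onz(n,u,v,z):
    o,d=ray(n,u,v);return o+d*(z-o[2])/d[2]
def tri(a,b):
    A=np.zeros((3,3));y=np.zeros(3)
    for o,d in(a,b):
        P=np.eye(3)-np.outer(d,d);A+=P;y+=P@o
    x=np.linalg.solve(A,y);return x,[np.linalg.norm((np.eye(3)-np.outer(d,d))@(x-o)) for o,d in(a,b)]
E
python3 - <<'E'
from h import *
f=lambda x,y:(175+x/4,165+y/4)
P=[onz("scene",*f(*p),.108) for p in[(155,55),(415,184),(83,150),(347,287)]]
print(np.round(P,4));P=np.array(P)
d=(P[1]-P[0]+P[3]-P[2])/2;print("rack c",P.mean(0),"len",np.linalg.norm(d),"yawy",np.degrees(np.arctan2(d[1],d[0]))-90, "w",(P[2]-P[0]+P[3]-P[1])/2)
g=lambda x,y:(385+(x-525)/3,210+y/3)
Q=np.array([onz("scene",*g(*p),.016) for p in[(580,165),(720,228),(680,342),(530,275)]])
print(np.round(Q,4),[np.linalg.norm(Q[i]-Q[i-1]) for i in range(4)],[np.degrees(np.arctan2(*(Q[i]-Q[i-1])[1::-1])) for i in range(4)])
print("col",onz("scene",*g(657,258),.016))
print("lens ring",tri(ray("scene",*g(606,83)),ray("side",248.7,140.5)))
E
```

```text
[[ 0.4842 -0.2554  0.108 ]
 [ 0.492   0.0044  0.108 ]
 [ 0.596  -0.2574  0.108 ]
 [ 0.6048  0.0022  0.108 ]]
rack c [ 0.54425388 -0.1265539   0.108     ] len 0.2598290980871648 yawy -1.8321229093404128 w [ 1.12304976e-01 -2.07481936e-03 -1.11022302e-16]
[[0.4297 0.4455 0.016 ]
 [0.428  0.6084 0.016 ]
 [0.5724 0.6138 0.016 ]
 [0.5778 0.4461 0.016 ]] [np.float64(0.14813153530409687), np.float64(0.16293320923185606), np.float64(0.14447576363324574), np.float64(0.16775755832453143)] [np.float64(-179.7664405518199), np.float64(90.60022280100856), np.float64(2.1214736717188614), np.float64(-88.13472963796251)]
col [0.49416765 0.55977826 0.016     ]
lens ring (array([0.50185431, 0.4341488 , 0.31155163]), [np.float64(0.0015872857854335504), np.float64(0.0015872857854336234)])
```

```bash
cat >> h.py <<'E'
def plan(pos,yaw,tilt=0,ax=None):
    # tool z down, tool y at world yaw (deg), then tilt (deg) about world axis ax
    c,s_=np.cos(np.radians(yaw)),np.sin(np.radians(yaw))
    y=np.array([c,s_,0]);z=np.array([0,0,-1.]);G=R.from_matrix(np.c_[np.cross(y,z),y,z])
    if tilt: G=R.from_rotvec(np.radians(tilt)*np.array(ax))*G
    s=sense();T=R.from_quat(s["tool_rot"])
    d=T.inv().apply(np.array(pos)-s["ee_pos"])/.25;w=(T.inv()*G).as_rotvec()/(np.pi/2)
    print("t",s["time_s"],"pos",np.round(s["ee_pos"],4),"shift",np.round(d,3),"turn",np.round(w,4),"F",np.round(s["wrist_force"],2),"open",s["opening"],s["grip_force"])
E
python3 -c "
from h import *
plan([.36,.21,.30],88.5);plan([.545,-.06,.30],88.5)"
```

```text
t 0.1 pos [0.1861 0.4905 0.2341] shift [-1.048 -0.803 -0.263] turn [-0.0008 -0.0003 -0.2143] F [-0.31 -0.05 -0.56] open 0.0918964850989953 0.0
t 0.1 pos [0.1861 0.4905 0.2341] shift [-2.123 -1.55  -0.262] turn [-0.0008 -0.0003 -0.2143] F [-0.31 -0.05 -0.56] open 0.0918964850989953 0.0
```

move_arm --rows '[[[-0.25,-0.19,-0.26,0,0,-0.1],[-0.5,-0.38,-0.26,0,0,-0.2],[-0.75,-0.57,-0.26,0,0,-0.214],[-0.98,-0.75,-0.26,0,0,-0.214],[-0.98,-0.75,-0.26,0,0,-0.214]]]' --claw 0 --squeeze 40

```text
time_s: 0.72
ee_pos: [0.3427, 0.2377, 0.2992]
tool_rot: [0.013, 1.0, 0.0, 0.0]
wrist_force: [0.5, 0.3, 0.2]
opening: 0.0478
grip_force: 0.0
```

```bash
python3 -c "
from h import *
plan([.545,-.06,.30],88.5)"
```

```text
t 0.725 pos [0.3427 0.2377 0.2992] shift [-0.84  -1.169 -0.003] turn [ 0.0001  0.0001 -0.    ] F [0.47 0.29 0.24] open 0.04778347691560238 0.0
```

move_arm --rows '[[[-0.2,-0.25,0,0,0,0],[-0.4,-0.5,0,0,0,0],[-0.6,-0.75,0,0,0,0],[-0.8,-1.0,0,0,0,0],[-0.84,-1.0,0,0,0,0],[-0.84,-1.0,0,0,0,0]]]'

```text
time_s: 1.48
ee_pos: [0.5468, -0.0189, 0.2978]
tool_rot: [0.015, 1.0, -0.0, -0.001]
wrist_force: [0.2, 0.3, -0.1]
opening: 0.0461
grip_force: 0.0
```

```bash
python3 - <<'E'
from h import *
plan([.547,-.014,.30],88.5)
c=cams.get_calibration("wrist");im=cams.read_camera("wrist");cv2.imwrite("pics/w1.png",im);print(c)
E
```

```text
t 1.475 pos [ 0.5468 -0.0189  0.2978] shift [-0.     0.02  -0.009] turn [-0.0001 -0.0011 -0.0026] F [ 0.22  0.26 -0.15] open 0.04613870287174734 0.0
{'fx': 325.19226210127806, 'fy': 325.19226210127806, 'cx': 282.2988957579562, 'cy': 205.58816742387555, 'T': array([[ 3.03648425e-02,  9.66161020e-01,  2.56146168e-01,
         4.78191999e-01],
       [ 9.99538848e-01, -2.92840203e-02, -8.03354101e-03,
        -1.69239568e-02],
       [-2.60704592e-04,  2.56271983e-01, -9.66604678e-01,
         4.47113502e-01],
       [ 0.00000000e+00,  0.00000000e+00,  0.00000000e+00,
         1.00000000e+00]])}
```

View pics/w1.png

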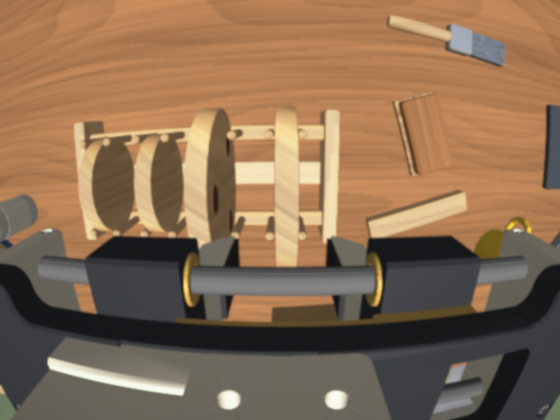

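Wrist view: the outer large round's rim runs down columns ~275–298 and the next one's ~192–215. The fingers straddle the outer one. I'll measure the rim edges at the apex height.

```bash
cat >> h.py <<'E'
def wz(c,u,v,z):
    T=np.array(c["T"]);p=np.array([u-c["cx"],v-c["cy"]]);r=np.hypot(*p);th=r/c["fx"]
    d=T[:3,:3]@np.r_[np.sin(th)*p/r,np.cos(th)];o=T[:3,3];return o+d*(z-o[2])/d[2]
E
python3 - <<'E'
from h import *
c=cams.get_calibration("wrist")
for p in[(275,200),(298,200),(275,225),(298,225),(286,108)]: print(p,np.round(wz(c,*p,.197),4))
for p in[(232,134),(299,131),(322,131),(233,218),(270,236),(299,235),(95,141)]: print("peg",p,np.round(wz(c,*p,.109),4))
E
```

```text
(275, 200) [ 0.5397 -0.0243  0.197 ]
(298, 200) [ 0.5403 -0.0061  0.197 ]
(275, 225) [ 0.5605 -0.0251  0.197 ]
(298, 225) [ 0.5611 -0.0065  0.197 ]
(286, 108) [ 0.468  -0.0136  0.197 ]
peg (232, 134) [ 0.4892 -0.0694  0.109 ]
peg (299, 131) [4.887e-01 2.000e-04 1.090e-01]
peg (322, 131) [0.4891 0.0241 0.109 ]
peg (233, 218) [ 0.5803 -0.0738  0.109 ]
peg (270, 236) [ 0.6022 -0.0341  0.109 ]
peg (299, 235) [ 0.602  -0.0019  0.109 ]
peg (95, 141) [ 0.4837 -0.2347  0.109 ]
```

move_arm --rows '[[[0,0.013,0.12,0,0,0],[0,0.013,0.24,0,0,0],[0,0.013,0.36,0,0,0],[0,0.013,0.45,0,0,0],[0,0.013,0.51,0,0,0],[0,0.013,0.51,0,0,0],[0,0.013,0.51,0,0,0]]]'

```text
time_s: 2.4
ee_pos: [0.5459, -0.0125, 0.1727]
tool_rot: [0.013, 1.0, -0.0, 0.001]
wrist_force: [-0.4, 0.8, -0.4]
opening: 0.0456
grip_force: 0.0
```

move_arm --rows '[[[0,0,0,0,0,0],[0,0,0,0,0,0],[0,0,0,0,0,0],[0,0,0,0,0,0],[0,0,0,0,0,0],[0,0,0,0,0,0]]]' --claw 1 --squeeze 35

```text
time_s: 3.15
ee_pos: [0.5456, -0.0128, 0.1719]
tool_rot: [0.013, 1.0, 0.0, 0.0]
wrist_force: [-0.6, 0.1, 2.9]
opening: 0.0194
grip_force: 35.0
```

move_arm --rows '[[[0,0,-0.03,0,0,0],[0,0,-0.06,0,0,0],[0,0,-0.1,0,0,0],[0,0,-0.1,0,0,0],[0,0,-0.1,0,0,0],[0,0,-0.1,0,0,0],[0,0,-0.1,0,0,0],[0,0,-0.1,0,0,0]]]'

```text
time_s: 4.15
ee_pos: [0.5454, -0.0128, 0.1965]
tool_rot: [0.013, 1.0, 0.0, -0.0]
wrist_force: [0.1, -0.2, -3.3]
opening: 0.0198
grip_force: 34.9
```

```bash
python3 - <<'E'
from h import *
F=[];
for i in range(5): cams.read_camera("side");F.append(sense()["wrist_force"])
print(np.round(F,2))
cv2.imwrite("pics/x.png",cams.read_camera("wrist"))
plan([.545,-.0128,.1719],88.5)
E
```

```text
[[ 0.41  0.11 -3.56]
 [ 0.15 -0.62 -2.79]
 [-0.15 -0.04 -3.75]
 [ 0.44 -0.7  -3.42]
 [-0.8   0.54 -3.99]]
t 4.45 pos [ 0.5455 -0.0128  0.1967] shift [ 0.002 -0.     0.099] turn [ 0.      0.0001 -0.0003] F [-0.57 -0.39 -3.33] open 0.019605796763471874 34.94736671447754
```

move_arm --rows '[[[0,0,0.04,0,0,0],[0,0,0.07,0,0,0],[0,0,0.09,0,0,0],[0,0,0.098,0,0,0],[0,0,0.098,0,0,0],[0,0,0.098,0,0,0],[0,0,0.098,0,0,0]]]'

```text
time_s: 5.32
ee_pos: [0.5455, -0.0128, 0.1723]
tool_rot: [0.013, 1.0, 0.0, 0.0]
wrist_force: [-1.0, 0.2, -4.0]
opening: 0.0198
grip_force: 34.9
```

move_arm --rows '[[[0,0,0,0,0,0],[0,0,0,0,0,0],[0,0,0,0,0,0],[0,0,0,0,0,0],[0,0,-0.1,0,0,0],[0,0,-0.25,0,0,0],[0,0,-0.4,0,0,0],[0,0,-0.4,0,0,0]]]' --claw 0

```text
time_s: 6.32
ee_pos: [0.5468, -0.013, 0.2753]
tool_rot: [0.013, 1.0, -0.0, 0.003]
wrist_force: [0.2, 0.7, 0.5]
opening: 0.0462
grip_force: 0.0
```

```bash
python3 - <<'E'
from h import *
c=cams.get_calibration("wrist");im=cams.read_camera("wrist");cv2.imwrite("pics/w2.png",im);np.save("c2.npy",c["T"])
plan([.544,-.090,.27],88.5)
E
```

```text
t 6.375 pos [ 0.5459 -0.0128  0.2732] shift [-0.    -0.309  0.013] turn [-0.0002  0.0017 -0.0003] F [-0.13  0.1  -0.56] open 0.045951292579230925 0.0
```

View pics/w2.png

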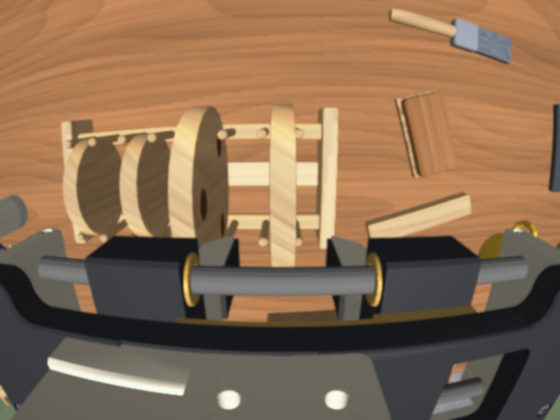

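The outer round is back upright in its slot, with its rim at columns 271–296. The second large round's rim is at about columns 169–198, row 200. I'll locate it.

```bash
python3 - <<'E'
from h import *
c=cams.get_calibration("wrist")
for p in[(271,210),(296,210),(169,200),(198,200)]: print(p,np.round(wz(c,*p,.197),4))
E
```

```text
(271, 210) [ 0.5405 -0.021   0.197 ]
(296, 210) [ 0.541 -0.003  0.197]
(169, 200) [ 0.5309 -0.0969  0.197 ]
(198, 200) [ 0.5316 -0.0742  0.197 ]
```

move_arm --rows '[[[0,-0.1,0,0,0,0],[0,-0.2,0,0,0,0],[0,-0.3,0,0,0,0],[0,-0.3,0,0,0,0],[0,-0.3,0.1,0,0,0],[0,-0.3,0.2,0,0,0],[0,-0.3,0.2,0,0,0],[0,-0.3,0.2,0,0,0]]]'

```text
time_s: 7.38
ee_pos: [0.5438, -0.0873, 0.2228]
tool_rot: [0.013, 1.0, 0.0, 0.0]
wrist_force: [0.9, -0.2, 0.1]
opening: 0.0461
grip_force: 0.0
```

```bash
python3 - <<'E'
from h import *
c=cams.get_calibration("wrist");im=cams.read_camera("wrist");cv2.imwrite("pics/w3.png",im)
plan([.544,-.088,.171],88.5)
E
```

```text
t 7.425 pos [ 0.544  -0.0875  0.2231] shift [ 0.    -0.002  0.208] turn [-0.0001  0.001  -0.    ] F [ 0.08 -1.72  0.01] open 0.04573266467472655 0.0
```

View pics/w3.png

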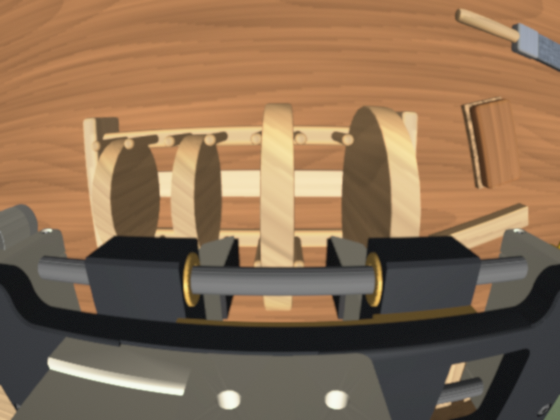

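The rim is at columns 261–295, centred at 277. The gripper centre is ~283, so I'll correct by -3 mm in y and descend.

move_arm --rows '[[[0,-0.012,0,0,0,0],[0,-0.012,0.07,0,0,0],[0,-0.012,0.14,0,0,0],[0,-0.012,0.2,0,0,0],[0,-0.012,0.208,0,0,0],[0,-0.012,0.208,0,0,0]]]'

```text
time_s: 8.18
ee_pos: [0.5437, -0.0909, 0.1706]
tool_rot: [0.013, 1.0, -0.0, 0.0]
wrist_force: [-0.7, 0.0, -0.2]
opening: 0.0459
grip_force: 0.0
```

move_arm --rows '[[[0,0,0,0,0,0],[0,0,0,0,0,0],[0,0,0,0,0,0],[0,0,0,0,0,0],[0,0,0,0,0,0],[0,0,0,0,0,0]]]' --claw 1 --squeeze 45

```text
time_s: 8.93
ee_pos: [0.5435, -0.0908, 0.1704]
tool_rot: [0.013, 1.0, 0.0, 0.0]
wrist_force: [-0.8, -0.3, 1.9]
opening: 0.0198
grip_force: 45.0
```

move_arm --rows '[[[0,0,-0.03,0,0,0],[0,0,-0.06,0,0,0],[0,0,-0.1,0,0,0],[0,0,-0.1,0,0,0],[0,0,-0.1,0,0,0],[0,0,-0.1,0,0,0],[0,0,-0.1,0,0,0],[0,0,-0.1,0,0,0]]]'

```text
time_s: 9.93
ee_pos: [0.5433, -0.0907, 0.195]
tool_rot: [0.013, 1.0, 0.0, -0.0]
wrist_force: [0.0, 0.0, -4.5]
opening: 0.0197
grip_force: 45.0
```

```bash
python3 - <<'E'
from h import *
F=[];
for i in range(6): cams.read_camera("side");F.append(sense()["wrist_force"])
print(np.round(F,2))
plan([.544,-.088,.171],88.5)
E
```

```text
[[-0.73  0.7  -6.36]
 [-0.32  0.03 -4.74]
 [-0.6   0.08 -5.81]
 [-0.33 -0.03 -5.98]
 [ 0.56 -0.32 -5.58]
 [ 0.46  0.13 -6.05]]
t 10.225 pos [ 0.5434 -0.0908  0.1952] shift [-0.002  0.011  0.097] turn [ 0.     -0.     -0.0003] F [ 0.46  0.13 -6.05] open 0.01960598925981386 44.99871253967285
```

The readings are about -5.8 N here against -3.5 N for the first, so this is the damp round. I'll lift it clear.

move_arm --rows '[[[0,0,-0.1,0,0,0],[0,0,-0.2,0,0,0],[0,0,-0.3,0,0,0],[0,0,-0.4,0,0,0],[0,0,-0.52,0,0,0],[0,0,-0.64,0,0,0],[0,0,-0.76,0,0,0],[0,0,-0.76,0,0,0]]]'

```text
time_s: 11.22
ee_pos: [0.5441, -0.091, 0.3873]
tool_rot: [0.013, 1.0, -0.001, 0.003]
wrist_force: [0.1, 0.0, -5.3]
opening: 0.0197
grip_force: 45.0
```

```bash
python3 -c "
from h import *
a=np.radians(1.2);ax=[np.cos(a),np.sin(a),0]
plan([.504,.12,.385],91.2,25,ax)
plan([.504,.207,.27],91.2,25,ax)"
```

```text
t 11.225 pos [ 0.5441 -0.091   0.3873] shift [0.183 0.839 0.007] turn [-0.2787  0.0098 -0.0291] F [ 0.09  0.02 -5.32] open 0.019686365360985926 44.99858200550079
t 11.225 pos [ 0.5441 -0.091   0.3873] shift [0.194 1.188 0.467] turn [-0.2787  0.0098 -0.0291] F [ 0.09  0.02 -5.32] open 0.019686365360985926 44.99858200550079
```

move_arm --rows '[[[0.02,0.1,0,0,0,0],[0.05,0.22,0,0,0,0],[0.08,0.34,0,-0.05,0,-0.005],[0.11,0.46,0,-0.11,0,-0.01],[0.14,0.58,0,-0.17,0.005,-0.02],[0.16,0.7,0,-0.23,0.01,-0.03],[0.18,0.84,0,-0.28,0.01,-0.03],[0.18,0.84,0,-0.28,0.01,-0.03]]]'

```text
time_s: 12.22
ee_pos: [0.503, 0.1211, 0.3831]
tool_rot: [-0.01, 0.976, 0.218, -0.007]
wrist_force: [0.7, -0.3, -5.5]
opening: 0.0197
grip_force: 45.0
```

```bash
python3 - <<'E'
from h import *
a=np.radians(1.2);ax=[np.cos(a),np.sin(a),0]
i=cams.read_camera("scene");j=cams.read_camera("side")
plan([.504,.207,.27],91.2,25,ax)
r=lambda im,x,y,w,h,k:cv2.resize(im[y:y+h,x:x+w],(w*k,h*k),interpolation=cv2.INTER_CUBIC)
cv2.imwrite("pics/p4.png",np.hstack([r(i,275,130,195,295-100,2),r(j,130,60,195,195,2)]))
E
```

```text
t 12.325 pos [0.5037 0.1199 0.3839] shift [-0.012  0.122  0.56 ] turn [ 0.0014 -0.0042 -0.0012] F [ 0.23 -0.52 -5.36] open 0.019869047451663197 44.99885380268097
```

View pics/p4.png

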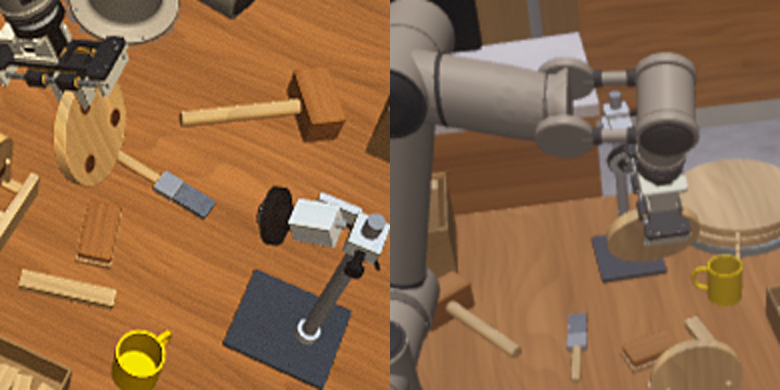

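Both views show the round held tilted with its holes facing the lens, and nothing is close to it. I'll move to the final pose.

move_arm --rows '[[[0,0.02,0.08,0,0,0],[0,0.04,0.17,0,0,0],[-0.005,0.06,0.27,0,0,0],[-0.01,0.08,0.37,0,0,0],[-0.01,0.1,0.47,0,0,0],[-0.01,0.12,0.56,0,0,0],[-0.01,0.12,0.56,0,0,0],[-0.01,0.12,0.56,0,0,0]]]'

```text
time_s: 13.32
ee_pos: [0.5045, 0.2065, 0.2718]
tool_rot: [-0.01, 0.976, 0.218, -0.004]
wrist_force: [0.5, 0.3, -4.4]
opening: 0.0196
grip_force: 45.0
```

```bash
python3 - <<'E'
from h import *
a=np.radians(1.2);ax=[np.cos(a),np.sin(a),0]
i=cams.read_camera("scene");j=cams.read_camera("side")
plan([.504,.207,.27],91.2,25,ax)
r=lambda im,x,y,w,h,k:cv2.resize(im[y:y+h,x:x+w],(w*k,h*k),interpolation=cv2.INTER_CUBIC)
cv2.imwrite("pics/p5.png",np.hstack([r(i,320,150,100,120,4),r(j,200,80,100,120,4)]))
E
```

```text
t 13.425 pos [0.5047 0.2065 0.2721] shift [ 0.003 -0.002  0.009] turn [ 0.0021 -0.002  -0.0005] F [-0.05  0.3  -4.87] open 0.020049736050763548 44.99886095523834
```

View pics/p5.png

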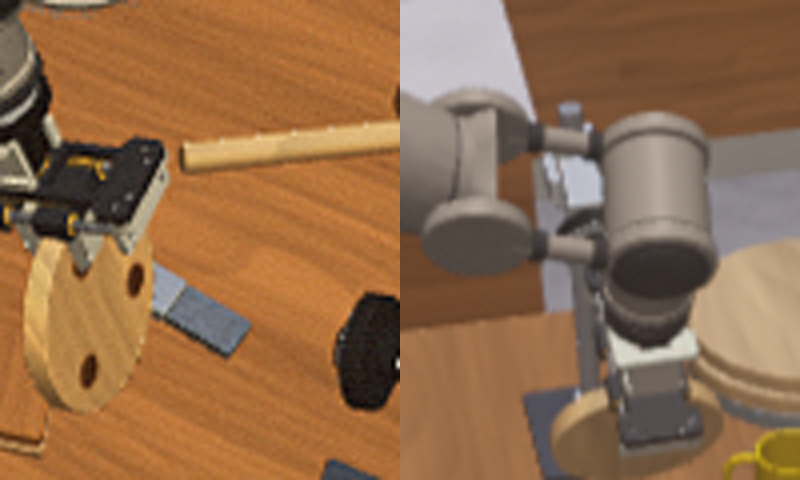

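The face ellipse centre is near crop (98,325) and the ring sits right of it at (368,350). I'll check numerically.

```bash
python3 - <<'E'
from h import *
print(onz("scene",320+98/4,150+325/4,.2205))
o,d=ray("scene",320+366/4,150+350/4);print("ring at y=.43",o+d*(.43-o[1])/d[1])
plan([.504,.207,.27],91.2)
E
```

```text
[0.52109977 0.24559526 0.2205    ]
ring at y=.43 [ 0.09144104  0.43       -0.35090379]
t 13.425 pos [0.5047 0.2065 0.2721] shift [ 0.003 -0.002  0.009] turn [ 0.2799 -0.0021 -0.    ] F [-0.05  0.3  -4.87] open 0.020049736050763548 44.99886095523834
```

```bash
python3 - <<'E'
from h import *
print("centre by holes",onz("scene",320+101/4,150+303/4,.2205))
print("ring",onz("scene",320+366/4,150+350/4,.309), onz("scene",385+(606-525)/3,210+83/3,.309))
E
```

```text
centre by holes [0.50245526 0.23957892 0.2205    ]
ring [0.49873155 0.43330785 0.309     ] [0.49856004 0.43475187 0.309     ]
```

The hole-based centre is (0.502, 0.240, 0.22) and the ring is at x≈0.499, so it's on target. I'll let it settle and hand in.

move_arm --rows '[[[0,0,0,0,0,0],[0,0,0,0,0,0],[0,0,0,0,0,0],[0,0,0,0,0,0],[0,0,0,0,0,0],[0,0,0,0,0,0]]]'

```text
time_s: 14.18
ee_pos: [0.504, 0.2072, 0.2713]
tool_rot: [-0.01, 0.976, 0.218, -0.005]
wrist_force: [-0.0, 0.4, -4.7]
opening: 0.0197
grip_force: 45.0
```

```bash
python3 -c "
from plant import robot;print(robot.job_done())"
```

```text
the job is handed in; nothing more can be done
None
```

I handed the job in at about 14 s; no verdict came back. The damp round (about 5.5 N against 3.5 N for the dry one) is held still, its leg-hole side facing the lens about 20 cm away, and the dry one is back in its own slot.

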